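Hold the sample cold box open

TASK

Take the orange-capped bottle off the lid of the grey cold box and stand it upright on the bench. Then grip the black knob and pull it up a little, before turning it, to feel whether the lid is caught; if it is, free it by turning the knob a quarter turn anticlockwise. Swing the lid up to 60 degrees or more and finish while still holding it there by the knob, because it falls shut by itself; leave the other things on the bench where they are.

Things in the scene. Friction and masses are not known exactly. Their poses are not given: they have to be found in the camera images.
- cold_box: light grey insulated box with a dark blue lid, fixed to the bench: 200 mm deep (its x) by 220 mm wide (its y), top of the closed lid 128 mm above the bench. Origin under its centre on the bench; x points from the front (knob side, towards the robot) to the back (hinge side), y along the front to the left, z up.
- lid_hinge (a point): middle of the lid's hinge line, at the back of the box, 102 mm above the bench; the line runs along the box's y axis
- lid (a joint): opening angle of the lid (0.42 kg) in rad: 0 shut, grows as its front edge rises, stop at 1.35; nothing keeps it open, it falls shut when let go. While caught it still has about 0.02 rad of play (4 mm at the knob); not caught, it rises freely with about 3 to 5 N at the knob. A point on the lid moves on a circle about the hinge line, so the knob goes up and back.
- knob_grip (a point): centre of the fluted round black knob on the lid near its front edge, 162 mm in front of the hinge line: diameter 38 mm, from 5 to 31 mm above the lid's top face; this point is on its axis, 18 mm above the lid, and moves with the lid. The knob is also the lid's lifting handle.
- knob (a joint): how far the knob has been turned anticlockwise (seen from above) in rad: 0 shut stop, 1.45 open stop; it stays where it is left and turns with about 0.1 N m. At 0 the steel cam under the lid points to a keeper inside the front wall; that keeper snaps to one of two positions, forward or drawn back, so with the knob shut the lid may or may not be caught, which cannot be seen from outside. From 1.1 rad on the cam is always free.
- bottle_mid (a point): centre (half-way up) of the bottle with an orange cap that stands on the lid behind the knob: body diameter 56 mm up to 90 mm above its foot, cap 42 mm diameter, 116 mm high in all, about 0.3 kg; its z axis is its own upright axis
- bottle: the same bottle; origin at the centre of its foot
- bench_timer_mid (a point): white bench timer, 60 x 62 x 18 mm, on the bench in front of the box; its centre. The bench to the left of it, in front of the box's left half, is clear.
- slide_box_mid (a point): grey slide box, 63 x 86 x 34 mm, on the bench to the right of the cold box; its centre

How it is judged (in metres and radians):
On the way, in this order (a step that is already met when the one before it is completed fails the run):
1. the bottle stands upright on the bench, let go (height (world z) of bottle_mid below 0.064 m and angle between bottle_mid's own z axis and vertical below 0.12 rad and contact force between the fingers and bottle below 0.1 N and linear speed of bottle below 0.03 m/s), for 0.2 s.
2. the lid is tried by a pull before the knob is turned (value of joint lid above 0.01 rad and value of joint knob below 0.35 rad and contact force between the fingers and cold_box above 1 N), for 0.1 s.
At the end, for the whole second after the job is handed in: The lid stands open by at least 0.95 rad (54 degrees), at rest, with the fingers holding it (more than 1 N between fingers and the box's knob or lid); the bottle stands upright (within 0.12 rad) and at rest on the bench (value of joint lid above 0.95 rad and velocity of joint lid between -0.1 and 0.1 rad/s and contact force between the fingers and cold_box above 1 N and height (world z) of bottle_mid between 0.052 and 0.064 m and angle between bottle_mid's own z axis and vertical below 0.12 rad and linear speed of bottle below 0.03 m/s); the arm keeps its last pose, push and grip.
It fails at once if the bottle is tipped over (angle between bottle_mid's own z axis and vertical above 0.7 rad).
It fails at once if the timer or the slide box is pushed more than 30 mm (distance of any of bench_timer_mid, slide_box_mid from where it was at the start of the episode above 0.03 m).
It also fails if it takes over 64 s, if anything falls off the work surface, if the arm or the gripper's body presses on something with over 40 N, if the wrist force passes 120 N, or if a joint passes its speed limit or range.

ROBOT

A 6-joint arm with a two-finger parallel gripper is mounted at the origin on a cart in front of the work surface, level with it; the furniture and walls round the work are solid. World frame = base frame: x ahead of the robot, y to its left, z up, the work surface at z = 0. Lengths are in mm, angles in degrees, forces in N, time in s.
With the tool pointing down it reaches from about 300 to 850 mm from the base axis. Payload 4.2 kg.
Tool frame: the origin (TCP) lies midway between the tips of the shut fingers; the grasp point (between the pads) lies env.grasp_offset behind it (env.grasp_offset is the distance from the TCP to the grasp point, in mm); y points along the fingers, x is the direction in which the jaws open and shut, and the axes are right-handed (so a half turn about y gives the same grasp; the last joint's range is limited). The gripper opens to 91 mm and grips with 3 to 60 N. Pads are 32 mm wide; open, the fingers measure 118 mm over their backs; the gripper's body (76 mm by 178 mm) begins 60 mm behind the grasp point.
Start: joints at [70.588, 18.312, 89.639, -0, 72.044, -1.146], TCP at [180.223, 546.043, 213.976] pointing down, gripper open.
Joint ranges: [-177.97, 177.97], [-48.28, 115.42], [12.27, 149.76], [-77.06, 257.06], [2.81, 150.46], [-146.56, 146.56]. Speed limits (degrees/s): [147.25, 147.25, 180, 180, 180, 180].

INTERFACE

Orientations are given as [roll, pitch, yaw] about the fixed x, y, z axes, in that order (R = Rz(yaw) Ry(pitch) Rx(roll)).
In Python, from workcell import state, vision, job, env gives the robot as it stands.
- The arm moves only by the shell command python3 -m handwheel 'ROWS' [FORCE]. ROWS is JSON, a list of rows, each a list of 3 entries, a list of its own where there are three numbers: the finger opening in cm, from 0 to 9.12, then the shift along the tool's x, y, z in cm, then the turn about the tool's y in degrees. A call has 1 to 10 rows; each row is the pose to reach, as a shift and turn from the pose measured when the call began, along the tool's axes at that moment; what a row does not reach only later rows make up. A row lasts 1/10 s, in which the tool goes at most 50 mm and 8.59 degrees, less where a joint would pass 70% of its speed; a pose out of reach is approached as far as the arm can. A call with a gripper value outside its range is refused whole. The fingers move at their own pace and stop on an object; FORCE is the grip in N (left out, the last holds). Time passes only in rows, so rows that repeat a pose let the fingers close. It gives the time, the measured TCP pose, the force and the opening at its end, in the units of the state.
- state(): the state, without advancing time (a new reading comes with each control period).
- vision.grab_frame(name): name is "scene" or "top"; returns the picture (400x640x3 uint8, red, green, blue); there is no depth.
- vision.camera_model(name): a dict with "fov_y" (degrees; the focal length in pixels is half the picture's height over the tangent of half this angle, whatever the lens; pixels are square), "cx", "cy" (the principal point, pixels), "extrinsics" (4x4, takes a point from world to camera coordinates). Camera axes: x right, y up, looking along -z (the intrinsics and any distortion apply to the point x, -y, -z); pixel columns grow to the right and rows downward; lengths in mm; the calibration is good to about 2 mm. A picture is of the moment at which its call begins. camera_model takes no time and is no camera call.
- job.job_done(): hands the job in, once; it reports no verdict.
The state is a dict: "time_s": time; "qpos": joint angles; "qvel": joint speeds; "effort": joint torques, N m; "ee_pos": TCP position; "ee_rot": TCP orientation; "force": force on the tool from outside, world axes, zero at the start; "torque": the same for the moment, N m; "gripper_width": finger opening in mm.
Only numpy, scipy, OpenCV 4.12 (cv2) and the standard library are available. Lean on these libraries where they do the work, as an engineer would, in place of code of your own. Each camera call takes 0.05 s, during which the arm holds its last target.

## Working session

There is one attempt and no reset: what is moved stays moved. The work goes in short steps, Python scripts to look and compute and a shell command to move; the robot and the scene stay as the last step left them, time stands still between calls to the robot, and variables do not carry over. Pictures are saved under pics/ and viewed, and the job is handed in when it is done.

```bash
ls; mkdir -p pics; python3 - <<'E'
from workcell import state, vision, job, env
import cv2,json
print(state()); print(env.grasp_offset)
for n in ("scene","top"):
    f=vision.grab_frame(n); cv2.imwrite(f"pics/{n}0.png",f[:,:,::-1]); print(vision.camera_model(n))
E
```

```text
pics
{'time_s': 0.0, 'qpos': array([ 7.05874279e+01,  1.83507979e+01,  8.97080022e+01,  1.62852835e-04,
        7.20457039e+01, -1.14484701e+00]), 'qvel': array([ 0.04655829, -0.10092007, -0.11527732,  0.05960822, -0.0404167 ,
        0.09735295]), 'effort': array([-1.53592602e-03, -4.12465346e+01, -2.31972599e+01,  7.27286492e-02,
        4.56078211e-02, -1.36893614e-04]), 'ee_pos': array([180.04949101, 545.52330955, 213.11794659]), 'ee_rot': array([-89.99775721,   0.10448008,  71.73222665]), 'force': array([ 1.26809059, -0.49967055,  0.68216806]), 'torque': array([ 0.00447851,  0.01046233, -0.02023169]), 'gripper_width': 90.82641231435824}
18.8
{'fov_y': 57.373764792084785, 'cx': 322.4516370648184, 'cy': 204.0390642639449, 'extrinsics': array([[-7.19796741e-01, -6.94069049e-01,  1.26809687e-02,
         2.18748070e+02],
       [ 4.15366582e-01, -4.15983134e-01,  8.08967635e-01,
        -4.54995652e+02],
       [-5.56204328e-01,  5.87559518e-01,  5.87716393e-01,
        -4.52300632e+02],
       [ 0.00000000e+00,  0.00000000e+00,  0.00000000e+00,
         1.00000000e+00]])}
{'fov_y': 56.77158785291129, 'cx': 317.9501924024506, 'cy': 198.6928002292474, 'extrinsics': array([[ 2.26892020e-02, -9.99697840e-01,  9.45667077e-03,
        -3.01628108e+02],
       [ 9.92229568e-01,  2.36751579e-02,  1.22147334e-01,
        -5.77962903e+02],
       [-1.22334314e-01,  6.61176282e-03,  9.92466926e-01,
        -8.93930278e+02],
       [ 0.00000000e+00,  0.00000000e+00,  0.00000000e+00,
         1.00000000e+00]])}
```

View pics/scene0.png

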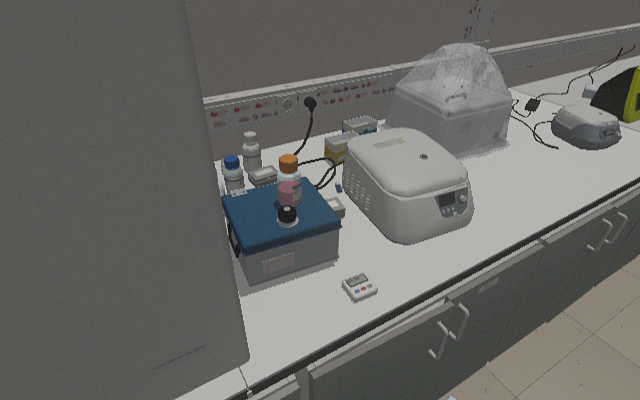

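View pics/top0.png

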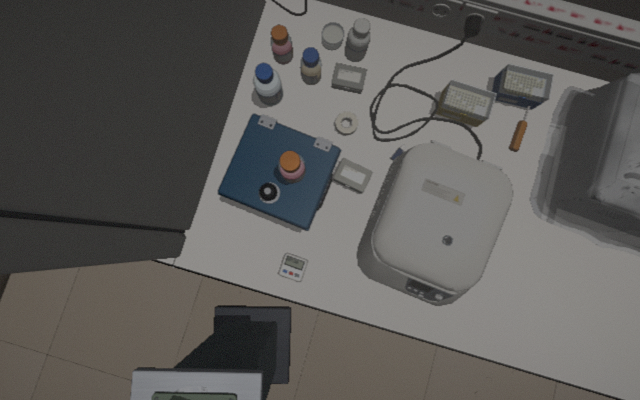

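The scene view shows the box at about (280,230), the bottle cap at (288,163), the knob at (287,215) and the timer at (360,287). The top view shows the lid at about (280,172), the cap at (290,162), the knob at (269,191), the timer at (293,267) and the slide box at (352,175). A tall cabinet stands to the left. Next I'll measure these.

```bash
cat > h.py <<'E'
import numpy as np,cv2
from workcell import state, vision, job, env
def cam(n):
    m=vision.camera_model(n); f=200/np.tan(np.radians(m['fov_y']/2)); return f,m['cx'],m['cy'],np.array(m['extrinsics'])
def ray(n,u,v):
    f,cx,cy,E=cam(n); d=np.array([(u-cx)/f,-(v-cy)/f,-1]); R=E[:3,:3]
    o=-R.T@E[:3,3]; d=R.T@d; return o,d/np.linalg.norm(d)
def plane(n,u,v,z):
    o,d=ray(n,u,v); return o+d*(z-o[2])/d[2]
def tri(p,q):
    o1,d1=ray('scene',*p);o2,d2=ray('top',*q)
    A=np.stack([d1,-d2],1); t=np.linalg.lstsq(A,o2-o1,rcond=None)[0]
    a=o1+t[0]*d1;b=o2+t[1]*d2; return (a+b)/2,np.linalg.norm(a-b)
def proj(n,P):
    f,cx,cy,E=cam(n); c=E[:3,:3]@np.array(P)+E[:3,3]; return cx+f*c[0]/-c[2],cy-f*c[1]/-c[2]
def blobs(im,lo,hi,roi,amin=15):
    h=cv2.cvtColor(im,cv2.COLOR_RGB2HSV); m=cv2.inRange(h,np.array(lo),np.array(hi)); k=np.zeros_like(m); x0,y0,x1,y1=roi;k[y0:y1,x0:x1]=m[y0:y1,x0:x1]
    n,l,s,c=cv2.connectedComponentsWithStats(k); return k,[(s[i,4],c[i],s[i,:4]) for i in range(1,n) if s[i,4]>=amin]
E
python3 - <<'E'
from h import *
np.set_printoptions(precision=1,suppress=True)
T=cv2.imread('pics/top0.png')[:,:,::-1].copy();S=cv2.imread('pics/scene0.png')[:,:,::-1].copy()
k,b=blobs(T,(95,90,20),(120,255,160),(210,100,350,240)); print('lid',b)
c=max(cv2.findContours(k,0,2)[0],key=cv2.contourArea); r=cv2.minAreaRect(c); q=cv2.boxPoints(r); print(r)
for p in q: print(p,plane('top',*p,128))
for n,im,roi in(('top',T,(270,140,310,190)),('scene',S,(270,145,310,180))):
    print('cap',n,blobs(im,(3,120,60),(20,255,255),roi)[1])
for n,im,roi in(('top',T,(255,178,284,205)),('scene',S,(274,200,302,228))):
    print('knob',n,blobs(im,(0,0,0),(180,255,35),roi)[1])
b=cv2.resize(T[100:290,200:390],(760,760),interpolation=2);cv2.imwrite('pics/topz.png',b[:600,:,::-1])
b=cv2.resize(S[140:310,210:390],(720,680),interpolation=2);cv2.imwrite('pics/scz.png',b[:600,:,::-1])
E
```

```text
lid [(np.int32(4655), array([263.1, 168.9]), array([219, 115, 100, 105], dtype=int32)), (np.int32(26), array([314.2, 179.7]), array([311, 176,   7,   9], dtype=int32))]
((276.1311340332031, 170.11788940429688), (91.8051986694336, 87.13191223144531), 22.30620574951172)
[217.1 193. ] [581.1 -58.9 128. ]
[250.2 112.4] [ 772.3 -125.1  128. ]
[335.1 147.2] [ 694.1 -324.4  128. ]
[302.1 227.8] [ 506.8 -253.3  128. ]
cap top [(np.int32(318), array([289.6, 160.8]), array([280, 151,  20,  20], dtype=int32))]
cap scene [(np.int32(300), array([287.9, 163.5]), array([279, 155,  19,  19], dtype=int32))]
knob top [(np.int32(141), array([267.6, 191.8]), array([260, 183,  17,  17], dtype=int32))]
knob scene [(np.int32(119), array([286.7, 215.2]), array([278, 206,  18,  17], dtype=int32))]
```

View pics/topz.png

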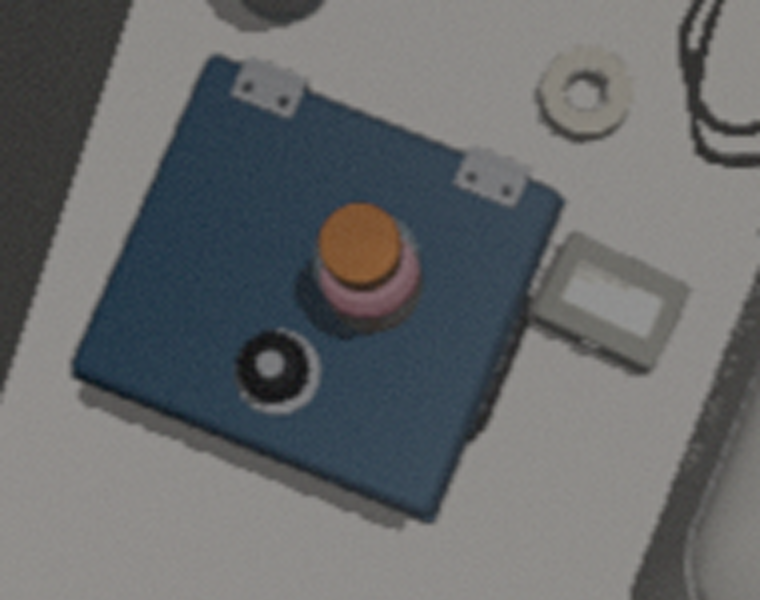

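View pics/scz.png

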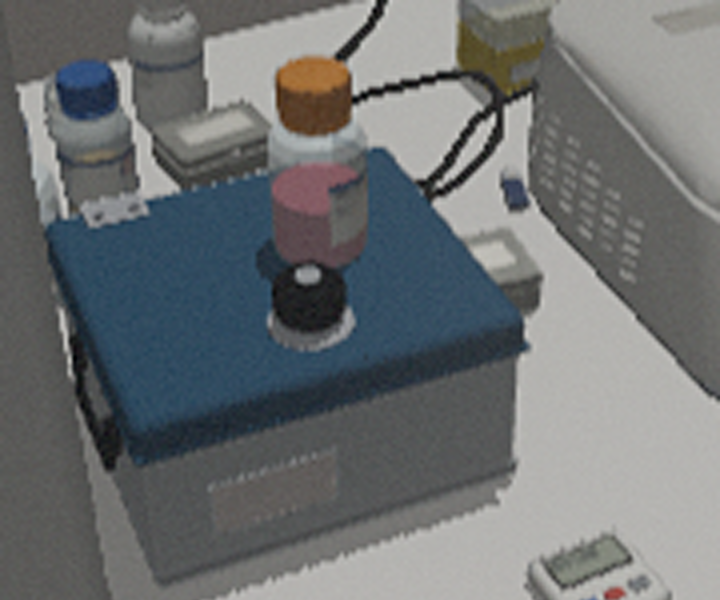

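```bash
python3 - <<'E'
from h import *
np.set_printoptions(precision=1,suppress=True)
Q=[plane('top',200+x/4,100+y/4,128) for x,y in((74,370),(210,57),(563,197),(433,520))]
for q in Q: print(q)
fl,bl,br,fr=Q
print([np.linalg.norm(a-b) for a,b in((fl,bl),(bl,br),(br,fr),(fr,fl))])
c=sum(Q)/4; d=(bl-fl)+(br-fr); d/=np.linalg.norm(d); w=(fl-fr)+(bl-br); print('c',c,'yaw',np.degrees(np.arctan2(d[1],d[0])),np.degrees(np.arctan2(-w[0],w[1])))
print('cap top', plane('top',290,160.8,244), plane('scene',287.9,160,244), tri((287.9,163.5),(289.8,161)))
print('knob top', plane('top',268,191,159), plane('scene',287,208,159))
print('knobrow', tri((287,208),(268,191)))
# timer corners
T=cv2.imread('pics/top0.png')
for u,v in((283.5,253),(308,260),(303,281),(279,275)): print('timer',plane('top',u,v,18))
for u,v in((343,158),(372,171),(363,192),(332,174)): print('slide',plane('top',u,v,34))
for u,v in((175,265),(270,0),(300,297),(185,230),(230,100)): print('edge',plane('top',u,v,0))
E
```

```text
[582.3 -61.9 128. ]
[ 768.  -130.6  128. ]
[ 689.7 -337.4  128. ]
[ 502.3 -267.3  128. ]
[np.float64(197.96222679958268), np.float64(221.1268694320909), np.float64(200.03831862906543), np.float64(220.4700315416744)]
c [ 635.6 -199.3  128. ] yaw -20.418000785061814 -21.007270641312004
cap top [ 633.3 -229.8  244. ] [ 626.  -222.3  244. ] (array([ 635.7, -228.9,  229. ]), np.float64(1.6913356890875033))
knob top [ 584.1 -177.8  159. ] [ 585.8 -179.1  159. ]
knobrow (array([ 584. , -177.8,  160.5]), np.float64(0.39327637187269315))
timer [ 447.3 -204.6   18. ]
timer [ 431.3 -266.7   18. ]
timer [ 379.2 -255.6   18. ]
timer [ 392.6 -195.2   18. ]
slide [ 691.6 -349.8   34. ]
slide [ 659.6 -424.3   34. ]
slide [ 605.  -401.7   34. ]
slide [ 649.3 -322.4   34. ]
edge [410.4  72.2   0. ]
edge [1145.9 -141.6    0. ]
edge [ 337.6 -248.6    0. ]
edge [499.8  52.7   0. ]
edge [851.9 -45.1   0. ]
```

```bash
python3 - <<'E'
from h import *
np.set_printoptions(precision=1,suppress=True)
for z in(0,): print(plane('scene',248,362,z),plane('scene',225,180,z))
for z in(0,200,400,600,800): print(z,plane('top',185,235,z),plane('top',2,213,z),plane('scene',180,0,z), plane('top',175,265,z))
E
```

```text
[446.3  49.4   0. ] [1004.7 -276.1    0. ]
0 [487.   51.8   0. ] [532.7 526.4   0. ] [ 4875.9 -2229.2     0. ] [410.4  72.2   0. ]
200 [483.7 -17.7 200. ] [519.8 358.1 200. ] [ 3360.8 -1450.4   200. ] [423.   -1.5 200. ]
400 [480.3 -87.1 400. ] [507.  189.8 400. ] [1845.8 -671.7  400. ] [435.6 -75.3 400. ]
600 [ 477.  -156.6  600. ] [494.1  21.5 600. ] [330.7 107.1 600. ] [ 448.2 -149.   600. ]
800 [ 473.6 -226.1  800. ] [ 481.3 -146.8  800. ] [-1184.4   885.9   800. ] [ 460.8 -222.7  800. ]
```

```bash
cat >> h.py <<'E'
from scipy.spatial.transform import Rotation as Ro
def to(x,y,z,yaw=None):
    s=state(); R=Ro.from_euler('xyz',s['ee_rot'],degrees=True).as_matrix()
    d=R.T@(np.array([x,y,z])-s['ee_pos'])/10
    t=0 if yaw is None else -((yaw-s['ee_rot'][2]+180)%360-180)
    print('shift cm',d.round(2),'turn',round(t,1),'t',s['time_s'])
def st():
    s=state(); print('t',s['time_s'],'pos',s['ee_pos'].round(1),'rot',s['ee_rot'].round(1),'F',s['force'].round(1),'w',round(s['gripper_width'],1),'q',s['qpos'].round(0))
E
python3 -c "
from h import *
to(290,120,275,69.4)"
```

```text
shift cm [-36.98  -6.12 -23.78] turn 2.3 t 0.1
```

```bash
python3 -m handwheel '[[9.1,[-3.7,-0.6,-2.4],0.5],[9.1,[-7.4,-1.2,-4.8],1],[9.1,[-11.1,-1.8,-7.2],1.5],[9.1,[-14.8,-2.4,-9.5],2.3],[9.1,[-18.5,-3,-11.9],2.3],[9.1,[-22.2,-3.6,-14.3],2.3],[9.1,[-25.9,-4.2,-16.7],2.3],[9.1,[-29.6,-4.8,-19],2.3],[9.1,[-33.3,-5.5,-21.4],2.3],[9.1,[-37,-6.1,-23.8],2.3]]' 20; python3 -c "
from h import *
st();to(330,-150,285,69.4)"
```

```text
time_s: 1.1
ee_pos: [289.9, 118.1, 275.0]
ee_rot: [-90.0, 0.1, 69.5]
force: [1.0, 0.5, -0.0]
gripper_width: 91.3
t 1.1 pos [289.9 118.1 275. ] rot [-90.    0.1  69.5] F [ 1.   0.5 -0. ] w 91.3 q [ 20.  -9. 111.  -0.  78. -49.]
shift cm [-23.71  -0.96 -13.15] turn 0.1 t 1.1
```

```bash
python3 -m handwheel '[[9.1,[-4,-0.1,-2.2],0],[9.1,[-8,-0.3,-4.4],0],[9.1,[-12,-0.5,-6.6],0],[9.1,[-16,-0.7,-8.8],0],[9.1,[-20,-0.9,-11],0],[9.1,[-23.7,-1,-13.1],0],[9.1,[-23.7,-1,-13.1],0]]'; python3 -c "
from h import *
st();to(633.5,-229.5,285,69.4)"
```

```text
time_s: 1.8
ee_pos: [329.9, -154.0, 285.1]
ee_rot: [-90.0, 0.2, 69.1]
force: [-0.5, 1.3, 0.3]
gripper_width: 91.3
t 1.8 pos [ 329.9 -154.   285.1] rot [-90.    0.2  69.1] F [-0.5  1.3  0.3] w 91.3 q [-27.  -4. 106.  -0.  78. -96.]
shift cm [ 3.780e+00  2.000e-02 -3.106e+01] turn -0.3 t 1.8
```

```bash
python3 -m handwheel '[[9.1,[0.5,0,-4],0],[9.1,[1,0,-8],0],[9.1,[1.5,0,-12],0],[9.1,[2,0,-16],0],[9.1,[2.5,0,-20],0],[9.1,[3,0,-24],0],[9.1,[3.5,0,-28],-0.3],[9.1,[3.8,0,-31.1],-0.3],[9.1,[3.8,0,-31.1],-0.3]]'; python3 - <<'E'
from h import *
st();to(633.5,-229.5,173,69.4)
cv2.imwrite('pics/t1.png',vision.grab_frame('top')[60:300,180:420,::-1].repeat(2,0).repeat(2,1))
cv2.imwrite('pics/s1.png',vision.grab_frame('scene')[:,:,::-1])
E
```

```text
time_s: 2.7
ee_pos: [636.9, -228.6, 282.4]
ee_rot: [-89.9, 0.1, 69.5]
force: [-0.9, -0.8, -1.2]
gripper_width: 91.0
t 2.7 pos [ 636.9 -228.6  282.4] rot [-89.9   0.1  69.5] F [-0.9 -0.8 -1.2] w 91.0 q [-21.  26.  67.  -0.  86. -90.]
shift cm [-0.18 10.94  0.27] turn 0.1 t 2.7
```

View pics/t1.png

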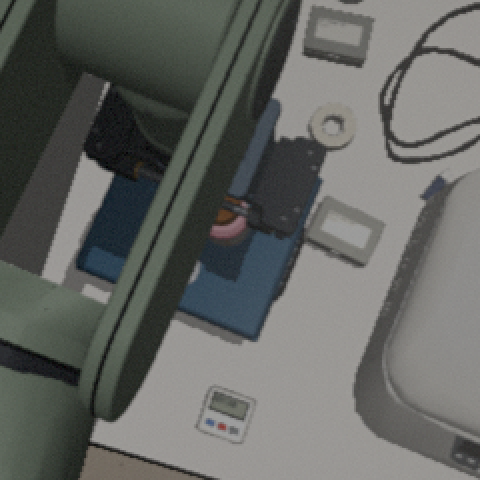

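View pics/s1.png

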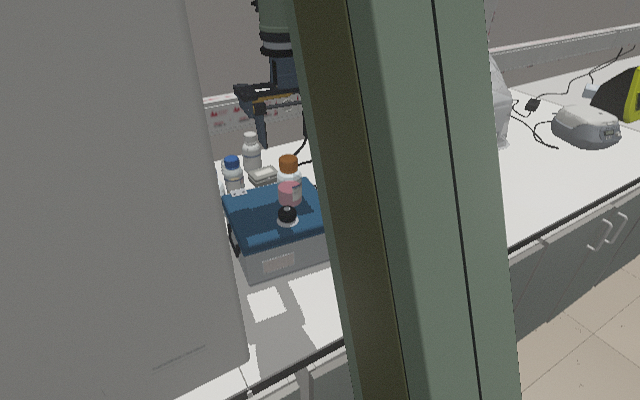

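The top view shows the open jaws straddling the bottle, whose cap is at about (225,215) in the crop, and the scene view shows the bottle still upright. I'll go down and grip.

```bash
python3 -m handwheel '[[9.1,[-0.2,2,0.2],0],[9.1,[-0.2,4,0.3],0],[9.1,[-0.2,6,0.3],0],[9.1,[-0.2,8,0.3],0],[9.1,[-0.2,9.5,0.3],0],[9.1,[-0.2,10.6,0.3],0],[9.1,[-0.2,10.6,0.3],0]]'; python3 -m handwheel '[[5,[0,0,0],0],[5,[0,0,0],0],[5,[0,0,0],0],[5,[0,0,0],0],[5,[0,0,0],0],[5,[0,0,0],0]]' 25;  python3 -c "
from h import *
st()"
```

```text
time_s: 3.5
ee_pos: [628.3, -228.3, 177.0]
ee_rot: [-89.7, 0.2, 69.5]
force: [0.7, 0.8, -0.5]
gripper_width: 90.9
time_s: 4.1
ee_pos: [628.4, -228.5, 177.3]
ee_rot: [-89.7, 0.2, 69.5]
force: [-0.8, -1.0, 1.2]
gripper_width: 54.8
t 4.1 pos [ 628.4 -228.5  177.3] rot [-89.7   0.2  69.5] F [-0.8 -1.   1.2] w 54.8 q [-21.  28.  79.  -0.  73. -90.]
```

```bash
python3 -m handwheel '[[5,[0,-1,0],0],[5,[0,-2,0],0],[5,[0,-3.5,0],0],[5,[0,-5,0],0],[5,[0,-5.5,0],0],[5,[0,-5.5,0],0]]' 30;  python3 -c "
from h import *
st();to(455,-110,232,69.4)"
```

```text
time_s: 4.7
ee_pos: [629.1, -228.5, 233.4]
ee_rot: [-89.8, 0.2, 69.5]
force: [0.1, 0.2, -4.4]
gripper_width: 54.5
t 4.7 pos [ 629.1 -228.5  233.4] rot [-89.8   0.2  69.5] F [ 0.1  0.2 -4.4] w 54.5 q [-21.  27.  74.  -0.  80. -90.]
shift cm [ 4.99  0.19 20.46] turn 0.1 t 4.7
```

```bash
python3 -m handwheel '[[5,[0.4,0,1.5],0],[5,[1,0,4],0],[5,[1.6,0,6.5],0],[5,[2.2,0,9],0],[5,[2.8,0,11.5],0],[5,[3.5,0,14],0],[5,[4,0,16.5],0],[5,[4.6,0,19],0],[5,[5,0,20.5],0],[5,[5,0,20.5],0]]';  python3 - <<'E'
from h import *
st();to(455,-110,50,69.4)
cv2.imwrite('pics/t2.png',vision.grab_frame('top')[:,:,::-1])
cv2.imwrite('pics/s2.png',vision.grab_frame('scene')[:,:,::-1])
E
```

```text
time_s: 5.7
ee_pos: [453.0, -108.8, 233.7]
ee_rot: [-89.7, 0.2, 69.5]
force: [-0.3, -0.5, -3.1]
gripper_width: 54.7
t 5.7 pos [ 453.  -108.8  233.7] rot [-89.7   0.2  69.5] F [-0.3 -0.5 -3.1] w 54.7 q [-15.   8. 101.  -0.  72. -84.]
shift cm [ 1.000e-02  1.836e+01 -3.100e-01] turn 0.1 t 5.7
```

View pics/s2.png

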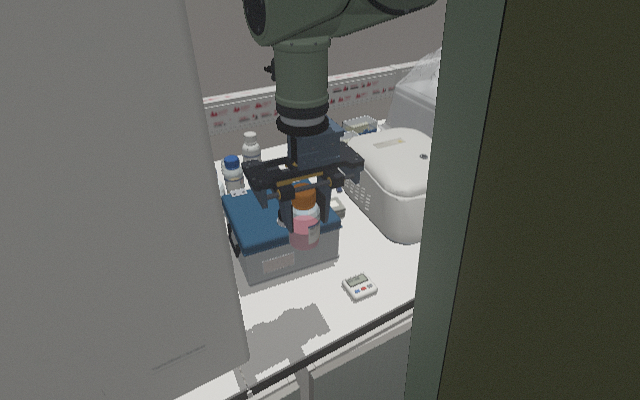

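View pics/t2.png

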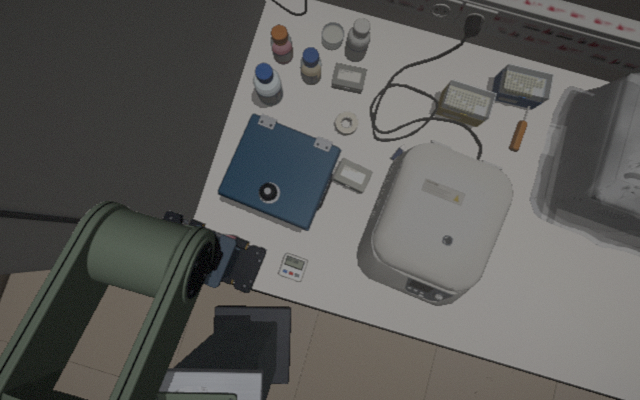

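The bottle hangs upright in the jaws at (304,222) in the scene view, and the spot below it is clear. I'll lower it.

```bash
python3 -m handwheel '[[5,[0,2,0],0],[5,[0,5,0],0],[5,[0,8,0],0],[5,[0,11,0],0],[5,[0,14,0],0],[5,[0,16,0],0],[5,[0,17,-0.2],0],[5,[0,17.6,-0.3],0],[5,[0,18,-0.3],0],[5,[0,18,-0.3],0]]';  python3 -c "
from h import *
st()"
```

```text
time_s: 6.8
ee_pos: [458.3, -111.7, 54.2]
ee_rot: [-90.0, 0.2, 69.5]
force: [-1.2, -0.8, -3.8]
gripper_width: 54.9
t 6.8 pos [ 458.3 -111.7   54.2] rot [-90.    0.2  69.5] F [-1.2 -0.8 -3.8] w 54.9 q [-15.  19. 116.  -0.  46. -84.]
```

```bash
python3 -m handwheel '[[5,[0,0.1,0],0],[5,[0,0.2,0],0],[5,[0,0.3,0],0],[5,[0,0.4,0],0],[5,[0,0.4,0],0]]';  python3 -m handwheel '[[5,[0,0.05,0],0],[5,[0,0.1,0],0],[5,[0,0.1,0],0]]'
```

```text
time_s: 7.3
ee_pos: [458.2, -111.7, 50.2]
ee_rot: [-90.0, 0.2, 69.5]
force: [0.3, 0.2, -4.0]
gripper_width: 54.4
time_s: 7.6
ee_pos: [458.4, -111.8, 49.4]
ee_rot: [-90.0, 0.2, 69.5]
force: [-0.7, -1.0, -2.0]
gripper_width: 54.8
```

```bash
python3 -m handwheel '[[5,[0,0.05,0],0],[5,[0,0.1,0],0],[5,[0,0.1,0],0]]';  python3 -m handwheel '[[5.7,[0,0,0],0],[6,[0,0,0],0],[7,[0,0,0],0],[8,[0,0,0],0],[9.1,[0,0,0],0],[9.1,[0,0,0],0],[9.1,[0,0,0],0]]'; python3 -m handwheel '[[9.1,[0,-2,0],0],[9.1,[0,-5,0],0],[9.1,[0,-8,0],0],[9.1,[0,-12,0],0],[9.1,[0,-16,0],0],[9.1,[0,-18,0],0],[9.1,[0,-18,0],0]]'; python3 - <<'E'
from h import *
st();to(584,-178,230,-10.6)
cv2.imwrite('pics/s3.png',vision.grab_frame('scene')[:,:,::-1])
E
```

```text
time_s: 7.9
ee_pos: [458.6, -111.9, 49.3]
ee_rot: [-90.0, 0.2, 69.5]
force: [-1.7, -0.0, 6.6]
gripper_width: 54.9
time_s: 8.6
ee_pos: [458.6, -111.9, 49.2]
ee_rot: [-90.0, 0.2, 69.5]
force: [-0.3, -0.8, -0.7]
gripper_width: 90.9
time_s: 9.3
ee_pos: [460.5, -111.8, 232.3]
ee_rot: [-90.4, 0.1, 69.5]
force: [0.4, -0.5, -1.9]
gripper_width: 91.0
t 9.3 pos [ 460.5 -111.8  232.3] rot [-90.4   0.1  69.5] F [ 0.4 -0.5 -1.9] w 91.0 q [-15.   8. 101.  -0.  71. -84.]
shift cm [ -1.87   0.34 -13.88] turn 80.1 t 9.3
```

View pics/s3.png

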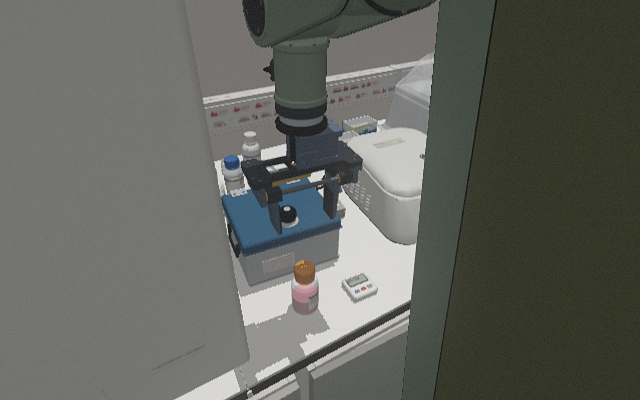

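The bottle stands upright at (305,288) in the scene view, let go, and the timer at (360,287) is unmoved. Now over to the knob, with the jaws turned 80° so they finish parallel to the hinge after the turn.

```bash
python3 -m handwheel '[[9.1,[-0.2,0,-1.4],8],[9.1,[-0.4,0,-2.8],16],[9.1,[-0.6,0,-4.2],24],[9.1,[-0.8,0,-5.6],32],[9.1,[-1,0.1,-7],40],[9.1,[-1.2,0.1,-8.4],48],[9.1,[-1.4,0.2,-9.8],56],[9.1,[-1.6,0.2,-11.2],64],[9.1,[-1.8,0.3,-12.6],72],[9.1,[-1.9,0.3,-13.9],80]]'; python3 -m handwheel '[[9.1,[0,0,0],0],[9.1,[0,0,0],0]]'; python3 - <<'E'
from h import *
st();to(584,-178,134,-10.6)
E
```

```text
time_s: 10.35
ee_pos: [582.2, -178.1, 224.6]
ee_rot: [-90.1, 0.1, -10.9]
force: [0.7, -0.5, -0.8]
gripper_width: 91.1
time_s: 10.55
ee_pos: [580.8, -177.7, 222.0]
ee_rot: [-90.1, 0.4, -10.7]
force: [-0.7, -0.1, 0.9]
gripper_width: 91.0
t 10.55 pos [ 580.8 -177.7  222. ] rot [-90.1   0.4 -10.7] F [-0.7 -0.1  0.9] w 91.0 q [-18.  21.  84.  -0.  75.  -7.]
shift cm [0.38 8.8  0.04] turn -0.1 t 10.55
```

```bash
python3 -m handwheel '[[9.1,[0.2,2,0],0],[9.1,[0.4,4,0],0],[9.1,[0.4,6,0],0],[9.1,[0.4,7.5,0],0],[9.1,[0.4,8.4,0],0],[9.1,[0.4,8.6,0],0],[9.1,[0.4,8.6,0],0]]'; python3 - <<'E'
from h import *
st();to(584,-178,134,-10.6)
E
```

```text
time_s: 11.25
ee_pos: [583.9, -178.3, 136.1]
ee_rot: [-90.1, 0.4, -10.7]
force: [-0.4, 0.2, -0.4]
gripper_width: 91.4
t 11.25 pos [ 583.9 -178.3  136.1] rot [-90.1   0.4 -10.7] F [-0.4  0.2 -0.4] w 91.4 q [-18.  25.  91.  -0.  64.  -7.]
shift cm [0.   0.21 0.03] turn -0.1 t 11.25
```

```bash
python3 -m handwheel '[[7,[0,0.2,0],0],[5,[0,0.2,0],0],[3,[0,0.2,0],0],[3,[0,0.2,0],0],[3,[0,0.2,0],0],[3,[0,0.2,0],0],[3,[0,0.2,0],0],[3,[0,0.2,0],0],[3,[0,0.2,0],0]]' 30; python3 - <<'E'
from h import *
st()
E
```

```text
time_s: 12.15
ee_pos: [582.3, -178.0, 134.0]
ee_rot: [-90.1, 0.6, -10.7]
force: [-4.8, 0.7, 4.1]
gripper_width: 37.0
t 12.15 pos [ 582.3 -178.   134. ] rot [-90.1   0.6 -10.7] F [-4.8  0.7  4.1] w 37.0 q [-18.  25.  91.  -0.  64.  -7.]
```

```bash
for i in 1 2 3; do echo; done; python3 -m handwheel '[[3,[0,-0.1,0],0],[3,[0,-0.2,0],0],[3,[0,-0.3,0],0],[3,[0,-0.3,0],0]]' 45; python3 -m handwheel '[[3,[0,-0.1,0],0],[3,[0,-0.2,0],0],[3,[0,-0.2,0],0],[3,[0,-0.2,0],0]]'
```

```text
time_s: 12.55
ee_pos: [582.7, -178.1, 136.4]
ee_rot: [-90.1, 0.6, -10.7]
force: [1.7, -2.3, -5.8]
gripper_width: 37.1
time_s: 12.95
ee_pos: [583.0, -178.3, 138.0]
ee_rot: [-90.1, 0.6, -10.7]
force: [4.1, -1.4, -10.1]
gripper_width: 37.0
```

```bash
python3 -m handwheel '[[3,[0,-0.1,0],0],[3,[0,-0.2,0],0],[3,[0,-0.2,0],0],[3,[0,-0.2,0],0]]'; python3 -c "
from h import *
st()"
```

```text
time_s: 13.35
ee_pos: [583.0, -178.3, 138.2]
ee_rot: [-90.1, 0.7, -10.7]
force: [6.6, -3.6, -16.3]
gripper_width: 37.1
t 13.35 pos [ 583.  -178.3  138.2] rot [-90.1   0.7 -10.7] F [  6.6  -3.6 -16.3] w 37.1 q [-18.  25.  91.  -0.  65.  -7.]
```

The lid is caught: after 4 mm the TCP stopped at z = 138.2 and the pull rose to 16 N. I'll ease off and turn the knob anticlockwise, which is a negative turn about tool y.

```bash
python3 -m handwheel '[[3,[0,0.2,0],0],[3,[0,0.3,0],0],[3,[0,0.3,0],0]]'; python3 -m handwheel '[[3,[0,0,0],-8],[3,[0,0,0],-16],[3,[0,0,0],-24],[3,[0,0,0],-32],[3,[0,0,0],-40],[3,[0,0,0],-48],[3,[0,0,0],-56],[3,[0,0,0],-64],[3,[0,0,0],-72],[3,[0,0,0],-80]]' ; python3 -m handwheel '[[3,[0,0,0],0],[3,[0,0,0],0]]'; python3 -c "
from h import *
s=state();st();print(s['torque'])"
```

```text
time_s: 13.65
ee_pos: [582.6, -178.1, 135.6]
ee_rot: [-90.1, 0.7, -10.7]
force: [0.3, -0.6, -5.4]
gripper_width: 37.1
time_s: 14.65
ee_pos: [583.9, -177.8, 136.8]
ee_rot: [-89.5, 0.1, 69.6]
force: [2.2, 1.3, -4.2]
gripper_width: 36.9
time_s: 14.85
ee_pos: [584.1, -177.9, 137.6]
ee_rot: [-89.6, 0.1, 69.5]
force: [1.5, -0.2, -4.7]
gripper_width: 37.4
t 14.85 pos [ 584.1 -177.9  137.6] rot [-89.6   0.1  69.5] F [ 1.5 -0.2 -4.7] w 37.4 q [-18.  25.  91.  -0.  65. -87.]
[-0.20743908 -0.031181    0.15829113]
```

```bash
cat >> h.py <<'E'
def arc(ths,th0=None):
    s=state(); R=169.8;a0=17.4; f=lambda t:(R*(np.cos(np.radians(a0))-np.cos(np.radians(a0+t))),R*(np.sin(np.radians(a0+t))-np.sin(np.radians(a0))))
    ex=np.array([np.cos(np.radians(-20.6)),np.sin(np.radians(-20.6))])
    Rm=Ro.from_euler('xyz',s['ee_rot'],degrees=True).as_matrix()
    for t in ths:
        b,u=f(t); P=np.array([*(np.array([583.5,-178])+ex*b),134+u]); print(t,(Rm.T@(P-s['ee_pos'])/10).round(2),P.round(0))
def where():
    s=state(); ex=np.array([np.cos(np.radians(-20.6)),np.sin(np.radians(-20.6))])
    b=(s['ee_pos'][:2]-[583.5,-178])@ex; u=s['ee_pos'][2]-134
    print('theta',np.degrees(np.arctan2(50.8+u,162-b))-17.4,'R',np.hypot(50.8+u,162-b))
E
python3 -c "
from h import *
arc(range(2,22,2));where()"
```

```text
2 [-0.03 -0.2  -0.14] [ 585. -179.  140.]
4 [-0.03 -0.76 -0.34] [ 587. -179.  145.]
6 [-0.04 -1.31 -0.56] [ 589. -180.  151.]
8 [-0.04 -1.85 -0.8 ] [ 592. -181.  156.]
10 [-0.04 -2.39 -1.06] [ 594. -182.  161.]
12 [-0.04 -2.91 -1.34] [ 597. -183.  167.]
14 [-0.04 -3.42 -1.64] [ 600. -184.  172.]
16 [-0.05 -3.93 -1.95] [ 602. -185.  177.]
18 [-0.05 -4.42 -2.28] [ 606. -186.  182.]
20 [-0.05 -4.9  -2.63] [ 609. -188.  186.]
theta 1.2101785548332202 R 170.41208136637033
```

First a small lift, to confirm the cam is free.

```bash
python3 -m handwheel '[[3,[0,-0.2,-0.15],0],[3,[0,-0.5,-0.25],0],[3,[0,-0.75,-0.35],0],[3,[0,-1,-0.45],0],[3,[0,-1,-0.45],0]]'; python3 - <<'E'
from h import *
st();where();arc(range(6,34,3))
cv2.imwrite('pics/s4.png',vision.grab_frame('scene')[:,:,::-1])
E
```

```text
time_s: 15.35
ee_pos: [587.3, -179.0, 147.5]
ee_rot: [-89.4, 0.1, 69.5]
force: [-4.1, 1.7, -5.0]
gripper_width: 37.1
t 15.35 pos [ 587.3 -179.   147.5] rot [-89.4   0.1  69.5] F [-4.1  1.7 -5. ] w 37.1 q [-18.  25.  90.  -0.  66. -87.]
theta 4.734274645639779 R 170.70565970982662
6 [-0.04 -0.32 -0.23] [ 589. -180.  151.]
9 [-0.05 -1.13 -0.59] [ 593. -181.  159.]
12 [-0.05 -1.92 -1.  ] [ 597. -183.  167.]
15 [-0.05 -2.68 -1.45] [ 601. -185.  174.]
18 [-0.05 -3.43 -1.94] [ 606. -186.  182.]
21 [-0.06 -4.14 -2.47] [ 611. -188.  189.]
24 [-0.06 -4.83 -3.03] [ 616. -190.  196.]
27 [-0.06 -5.49 -3.63] [ 622. -192.  202.]
30 [-0.06 -6.11 -4.26] [ 628. -195.  208.]
33 [-0.07 -6.7  -4.92] [ 634. -197.  214.]
```

View pics/s4.png

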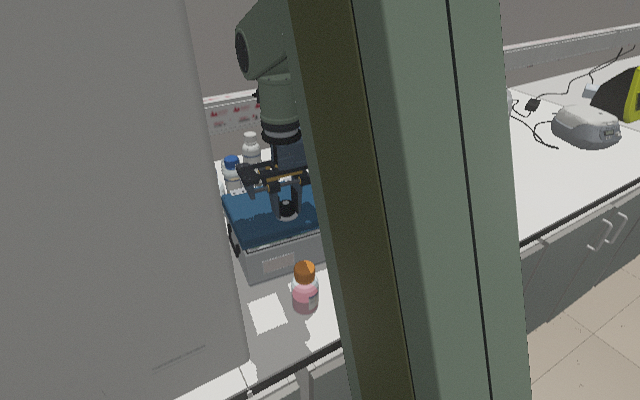

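The lid is slightly open, with a light gap along its front at about (280,243), and the force is 5 N, so it is free. The bottle stands at (305,288). I'll carry on along the arc.

```bash
python3 -m handwheel '[[3,[0,-0.4,-0.25],0],[3,[0,-1.1,-0.6],0],[3,[0,-1.9,-1],0],[3,[0,-2.7,-1.45],0],[3,[0,-3.4,-1.95],0],[3,[0,-4.1,-2.45],0],[3,[0,-4.8,-3],0],[3,[0,-5.5,-3.6],0],[3,[0,-6.1,-4.25],0],[3,[0,-6.1,-4.25],0]]'; python3 - <<'E'
from h import *
st();where();arc(range(31,64,3))
E
```

```text
time_s: 16.4
ee_pos: [628.3, -194.5, 210.1]
ee_rot: [-89.5, 0.2, 69.5]
force: [-5.5, 0.6, -1.7]
gripper_width: 37.2
t 16.4 pos [ 628.3 -194.5  210.1] rot [-89.5   0.2  69.5] F [-5.5  0.6 -1.7] w 37.2 q [-18.  26.  78.  -0.  77. -88.]
theta 30.612396664442734 R 170.77500577578903
31 [-0.03 -0.01 -0.15] [ 630. -195.  210.]
34 [-0.03 -0.59 -0.83] [ 636. -198.  216.]
37 [-0.03 -1.13 -1.53] [ 643. -200.  221.]
40 [-0.03 -1.63 -2.27] [ 650. -203.  226.]
43 [-0.04 -2.1  -3.02] [ 657. -205.  231.]
46 [-0.04 -2.52 -3.8 ] [ 664. -208.  235.]
49 [-0.04 -2.91 -4.61] [ 672. -211.  239.]
52 [-0.04 -3.25 -5.43] [ 679. -214.  242.]
55 [-0.04 -3.55 -6.26] [ 687. -217.  245.]
58 [-0.05 -3.8  -7.12] [ 695. -220.  248.]
61 [-0.05 -4.01 -7.98] [ 703. -223.  250.]
```

```bash
python3 -m handwheel '[[3,[0,-0.4,-0.6],0],[3,[0,-0.9,-1.2],0],[3,[0,-1.3,-1.8],0],[3,[0,-1.7,-2.4],0],[3,[0,-2.1,-3],0],[3,[0,-2.5,-3.8],0],[3,[0,-2.9,-4.6],0],[3,[0,-2.9,-4.6],0]]'; python3 - <<'E'
from h import *
st();where();arc(range(52,68,3))
cv2.imwrite('pics/s5.png',vision.grab_frame('scene')[:,:,::-1])
E
```

```text
time_s: 17.2
ee_pos: [672.7, -211.5, 241.4]
ee_rot: [-89.7, 0.2, 69.4]
force: [-5.3, 0.7, 2.7]
gripper_width: 37.0
t 17.2 pos [ 672.7 -211.5  241.4] rot [-89.7   0.2  69.4] F [-5.3  0.7  2.7] w 37.0 q [-18.  30.  67.  -0.  83. -88.]
theta 49.73943540135064 R 171.64976172270102
52 [-0.01 -0.08 -0.7 ] [ 679. -214.  242.]
55 [-0.01 -0.38 -1.54] [ 687. -217.  245.]
58 [-0.01 -0.63 -2.39] [ 695. -220.  248.]
61 [-0.01 -0.83 -3.25] [ 703. -223.  250.]
64 [-0.01 -0.99 -4.13] [ 711. -226.  251.]
67 [-0.01 -1.11 -5.01] [ 720. -229.  252.]
```

View pics/s5.png

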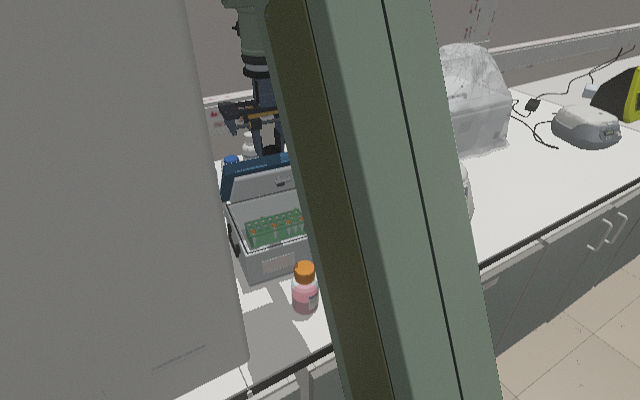

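The lid is half open at about (255,180) and the fingers are still on the knob at (270,145). On to about 64°.

```bash
python3 -m handwheel '[[3,[0,-0.1,-0.6],0],[3,[0,-0.3,-1.3],0],[3,[0,-0.5,-2],0],[3,[0,-0.7,-2.7],0],[3,[0,-0.8,-3.3],0],[3,[0,-0.9,-3.8],0],[3,[0,-0.95,-4.1],0],[3,[0,-0.95,-4.1],0],[3,[0,-0.95,-4.1],0]]'; python3 - <<'E'
from h import *
st();where()
cv2.imwrite('pics/s6.png',vision.grab_frame('scene')[:,:,::-1])
cv2.imwrite('pics/t6.png',vision.grab_frame('top')[:,:,::-1])
E
```

```text
time_s: 18.15
ee_pos: [711.5, -226.3, 253.3]
ee_rot: [-90.0, 0.2, 69.4]
force: [-4.4, 0.1, 5.2]
gripper_width: 36.7
t 18.15 pos [ 711.5 -226.3  253.3] rot [-90.    0.2  69.4] F [-4.4  0.1  5.2] w 36.7 q [-18.  34.  58.  -0.  88. -88.]
theta 64.17017990549027 R 171.96710654862426
```

View pics/s6.png

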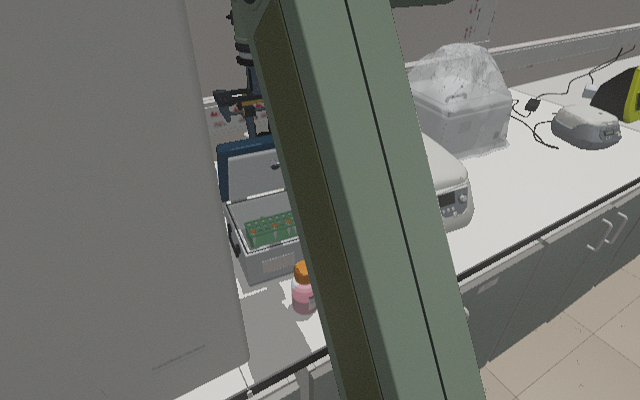

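View pics/t6.png

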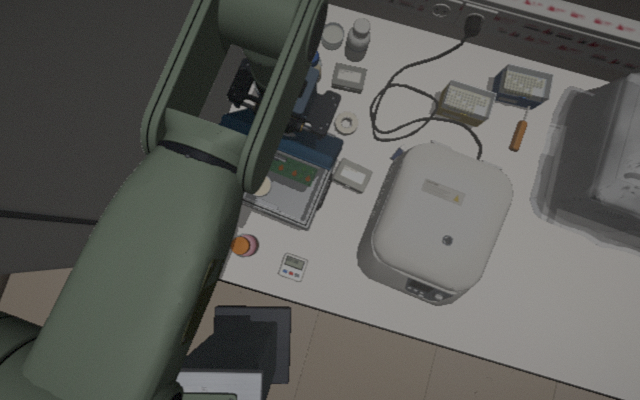

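The lid stands steep, with its front-left top corner near (219,150) in the scene view. The bottle is upright at (304,287) and the timer and slide box have not moved. I'll check the lid angle from the picture and let the arm settle.

```bash
python3 -m handwheel '[[3,[0,0,0],0],[3,[0,0,0],0],[3,[0,0,0],0],[3,[0,0,0],0],[3,[0,0,0],0]]'; python3 - <<'E'
from h import *
st();where()
ex=np.array([.936,-.352,0]);ey=np.array([.352,.936,0]);H=np.array([584,-178,0])+162*ex; H[2]=102
for t in(50,55,60,64,68):
    a=np.radians(t); r=[]
    for dx,dz in((206,26),(206,0)):
        P=H+ey*108-ex*(dx*np.cos(a)-dz*np.sin(a))+np.array([0,0,dx*np.sin(a)+dz*np.cos(a)]); r.append(np.round(proj('scene',P)))
    print(t,r)
f=vision.grab_frame('scene'); cv2.imwrite('pics/s7.png',cv2.resize(f[70:220,190:340],(600,600),interpolation=2)[:,:,::-1])
E
```

```text
time_s: 18.75
ee_pos: [711.5, -226.4, 253.4]
ee_rot: [-90.0, 0.2, 69.4]
force: [-3.0, -0.3, -0.3]
gripper_width: 36.8
t 18.75 pos [ 711.5 -226.4  253.4] rot [-90.    0.2  69.4] F [-3.  -0.3 -0.3] w 36.8 q [-18.  34.  58.  -0.  88. -88.]
theta 64.20545694746406 R 172.07344721341394
50 [array([224., 160.]), array([228., 173.])]
55 [array([221., 153.]), array([225., 164.])]
60 [array([219., 146.]), array([222., 157.])]
64 [array([217., 141.]), array([221., 151.])]
68 [array([215., 136.]), array([219., 145.])]
```

View pics/s7.png

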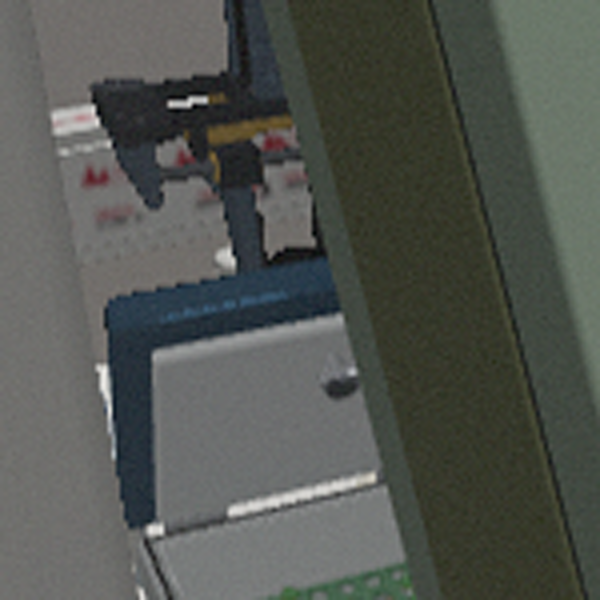

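The lid corner at (217,146) puts the lid at about 60–62°, against about 64° from the arm. I'll add a few degrees for margin.

```bash
python3 -m handwheel '[[3,[0,-0.05,-0.3],0],[3,[0,-0.1,-0.6],0],[3,[0,-0.1,-0.9],0],[3,[0,-0.1,-1.0],0],[3,[0,-0.1,-1.0],0],[3,[0,-0.1,-1.0],0],[3,[0,-0.1,-1.0],0],[3,[0,-0.1,-1.0],0]]'; python3 -m handwheel '[[3,[0,0,0],0],[3,[0,0,0],0],[3,[0,0,0],0]]';python3 - <<'E'
from h import *
st();where()
f=vision.grab_frame('scene'); cv2.imwrite('pics/s8.png',cv2.resize(f[100:330,190:340],(390,598),interpolation=2)[:,:,::-1])
T=vision.grab_frame('top'); T0=cv2.imread('pics/top0.png')[:,:,::-1]
for n,(x0,y0,x1,y1) in(('timer',(272,245,315,290)),('slide',(335,150,380,200))):
    print(n,'mean diff',np.abs(T[y0:y1,x0:x1].astype(int)-T0[y0:y1,x0:x1]).mean())
k,b=blobs(T,(3,120,60),(20,255,255),(225,225,262,262)); print('cap',b,[plane('top',*x[1],114) for x in b])
E
```

```text
time_s: 19.6
ee_pos: [720.9, -229.9, 254.9]
ee_rot: [-90.1, 0.2, 69.4]
force: [-3.7, -0.1, 4.8]
gripper_width: 36.8
time_s: 19.9
ee_pos: [720.9, -230.0, 254.9]
ee_rot: [-90.1, 0.2, 69.4]
force: [-1.9, -0.5, 2.5]
gripper_width: 37.0
t 19.9 pos [ 720.9 -230.   254.9] rot [-90.1   0.2  69.4] F [-1.9 -0.5  2.5] w 37.0 q [-18.  35.  56.  -0.  89. -88.]
theta 67.57553991368576 R 172.3661388993417
timer mean diff 7.084237726098191
slide mean diff 7.260296296296296
cap [(np.int32(248), array([240.14919355, 245.29032258]), array([231, 237,  19,  18], dtype=int32))] [array([ 464.78815396, -113.79883605,  114.        ])]
```

View pics/s8.png

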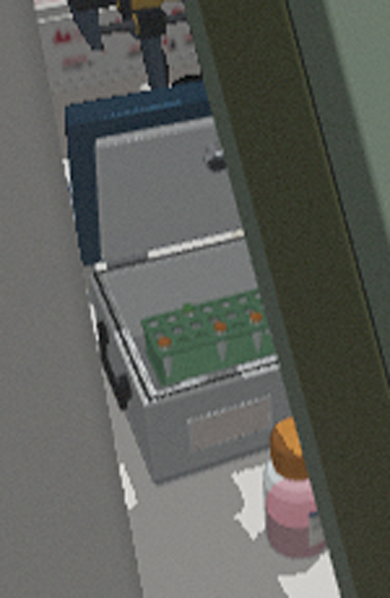

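The lid corner is now at about (216,140), so roughly 65°. The bottle is upright, and the fingers are closed on the knob at 37 mm. Handing in.

```bash
python3 -c "
from workcell import job
print(job.job_done())"
```

```text
the job is handed in; nothing more can be done
None
```

I moved the bottle, found the lid caught, freed it and opened it to about 65°. I handed in at about 20 s of the 64 s allowed, still holding the lid by the knob. No verdict is reported, so what follows rests on my own checks.

- **Bottle:** it stands upright on the bench, let go, at about (460, -112) mm, in front of the box's left half.
- **Pull test:** the lid rose 4 mm at the knob and stopped, with the pull climbing to 16 N, so it was caught.
- **Freeing:** I turned the knob 80° anticlockwise. After that the lid lifted with about 5 N.
- **Lid angle:** the two estimates disagree slightly. The arm position gives about 67°, and the lid corner in the camera image gives about 65°. Both are above 60°.
- **Hold at hand-in:** the fingers were closed at 37 mm on the knob. The arm was still, but the wrist force was only about 3 N, against about 1 N of noise. I did not measure the contact force between fingers and knob directly.
- **Timer and slide box:** neither looks moved in the top camera. The image differences there were small and similar for both, but I did not re-measure their positions.

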